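# Free the clamped dish and hold it, turned a quarter, with its lip over the bowl

### The arm

A 6-joint arm with a two-finger parallel gripper is mounted at the origin on the work surface. World frame = base frame: x ahead of the robot, y to its left, z up, the work surface at z = 0. Lengths are in m, angles in rad, forces in N, time in s.
With the tool pointing down it reaches from about 0.425 to 0.95 m from the base axis. Payload 14.7 kg.
Tool frame: the origin (TCP) lies midway between the tips of the shut fingers; the grasp point (between the pads) lies 19 mm behind it (manip.pinch_z is the distance from the TCP to the grasp point, in m); z points along the fingers, y is the line along which they close (so a half turn about z gives the same grasp; the last joint's range is limited). The gripper opens to 85 mm and grips with 20 to 120 N. Pads are 22 mm wide; open, the fingers measure 114 mm over their backs; the gripper's body (76 mm by 85 mm) begins 54 mm behind the grasp point. The pads swing forward as they close: fully open they stand 13 mm farther back than shut.
Start: joints at [-1.247, 0.48, 1.596, -0, 1.065, -0.047], TCP at [0.236, -0.606, 0.231] pointing down, gripper open.
Joint ranges: [-2.75, 2.75], [-0.82, 2.05], [0.23, 2.67], [-1.56, 4.7], [0.09, 2.69], [-2.92, 2.92]. Speed limits (rad/s): [1.89, 1.89, 2.39, 3.01, 3.01, 3.01].

### API

Orientations are given as a unit quaternion [w, x, y, z].
In Python, from station import manip, optics gives the robot as it stands.
- The arm moves only by the shell command python3 -m jog 'ROWS' [OPENING] [FORCE]. ROWS is text: rows parted by semicolons, each of 6 numbers parted by spaces: the shift along the tool's x, y, z in m, then the turn, a rotation vector about the tool's x, y, z in degrees. In form: tx ty tz rx ry rz; .... A call has 1 to 10 rows; each row shifts and turns the commanded pose from where the row before left it, along the tool's axes as they then stand; what a row does not reach is not made up. A row lasts 1/12 s, in which the tool goes at most 41.7 mm and 7.16 degrees, less where a joint would pass 70% of its speed; a pose out of reach is approached as far as the arm can. A call with a gripper value outside its range is refused whole. OPENING is the opening, from 0 (shut) to 1 (fully open), set as the call begins (- or left out, the last holds). The fingers move at their own pace and stop on an object; FORCE is the grip in N (left out, the last holds). Time passes only in rows, so rows that do not move let the fingers close. It gives the time, the measured TCP pose, the force, the opening and the grip force at its end, in the units of the state.
- manip.observe(): the state, without advancing time (a new reading comes with each control period).
- optics.capture(name): name is "scene" or "top" or "wrist"; returns a dict with "frame" (480x640x3 uint8, red, green, blue), "K" (3x3 intrinsics, pixels), "rvec" (rotation vector, rad) and "tvec" (3), from world to camera coordinates, as OpenCV has them; the wrist camera has in their place "hand_eye" (4x4, takes a point from camera to tool coordinates, whose origin is the TCP and whose axes are the flange's). Camera axes: x right, y down, z forward; pixel columns grow to the right and rows downward; lengths in m; the calibration is good to about 2 mm. A picture is of the moment at which its call begins: read the wrist's pose just before it. There is no depth.
- manip.job_done(): hands the job in; it is judged then, once.
Trained networks look in the newest picture that a camera, given by its name, has taken for a name from the list of things; names that differ only in an ending like _2 or _b are one class to them, and where a whole thing is asked for, a point or a joint stands for the part that bears it (a point fixed in the world has none). Each returns a list of dicts, best first, with "score" (0 to 1); they miss things now and then, are a little off and sometimes report something else, mostly with a low value. They report only what shows in the picture. A call takes as long as a camera call.
- optics.boxes_of(query, camera): "bbox" ([left, top, width, height] in pixels, round what is visible of it).
- optics.landmark_of(query, camera): "at" ([column, row] in pixels: a listed point, or the origin of a listed thing).
The state is a dict: "time": time; "joint_positions": joint angles; "joint_vel": joint speeds; "effort": joint torques, N m; "tcp_pos": TCP position; "eef_rot": TCP orientation; "force": force on the tool from outside, world axes, zero at the start; "ft_torque": the same for the moment, N m; "opening": opening from 0.0 (shut) to 1.0 (fully open); "grasp_force": force on a finger pad.
Only numpy, scipy, OpenCV 4.12 (cv2) and the standard library are available. Lean on these libraries where they do the work, as an engineer would, in place of code of your own. Each camera call takes 0.05 s, during which the arm holds its last target. There are 200 camera calls.

### The job

Turn the orange clamp knob clockwise to free the blue dish, then lift the dish level by its wooden handle, straight up about 10 cm clear of its stand, and turn it a quarter turn on the spot, whichever way brings its yellow pouring lip over the steel bowl. Keep the loose tomato resting in the middle of the dish all the while without touching it, and leave the bowl and the other crockery where they stand. Finish still holding the dish steady and level above the stand, with the lip over the bowl: do not put it down or tip the tomato out.

Things in the scene. Friction and masses are not known exactly. Their poses are not given: they have to be found in the camera images.
- stand: black steel dish stand, fixed: base plate 235 x 130 x 12 mm, round seat 100 mm across with its top 30 mm above the worktop. Origin on the worktop under the seat's centre; x points from seat to clamp post, whose axis is at x = +137 mm. Bowl and ramekin stand about 170 mm from the origin, one at +y, one at -y (which is which varies).
- clamp_knob (a joint): knob's turn about its vertical post, 0 (clamped) to 1.5 rad (stop); grows CLOCKWISE seen from above, starts at 0 to 0.25, stays where left (friction 0.06 N m). At 0 its steel finger (45 mm long, 14 wide, underside 67 mm and top 75 mm above the worktop) points along the stand's -x, 3 mm over the dish's tail tab; from 1.2 on the tab is free to rise.
- knob_grip (a point): point on the knob's axis at the height to grip, 102 mm above the worktop. The orange grip is an upright bar 46 mm long, 14 mm thick, from 82 mm to 118 mm above the worktop; this frame turns with it, the bar lies along its x axis (at joint 0 along the stand's x), so grip it across its y axis.
- dish: blue dish, 170 mm across, 36 mm high, 0.28 to 0.46 kg, cone-shaped inside (slope 14 degrees). Origin: centre of its underside, z up. Yellow pouring lip along -x to 125 mm, steel tail tab (24 wide, 8 thick, top at z = 34 mm) along +x to 108 mm; steel bridge handle along y, from -83 to +83 mm. Starts on the stand, underside 30 mm above the worktop, axes along the stand's.
- dish_grip (a point): centre of the wooden grip of the dish's bridge handle, above the dish's centre and 112 mm above its underside. The grip is a bar 60 mm long along the dish's y, 16 mm thick along its x, 18 mm high; grip it across the dish's x. Axes as the dish's.
- dish_lip (a point): end of the yellow pouring lip, 125 mm from the dish's centre along its -x, 36 mm above its underside. Axes as the dish's.
- tomato_center (a point): centre of the loose red tomato, a ball of 46 mm diameter, 38 to 77 g, lying in the middle of the dish (its top 57 mm above the dish's underside). Its axes turn as it rolls.
- bowl: stainless steel bowl, 140 mm across the rim, 55 mm high, standing on the worktop. Origin: centre of its underside.
- ramekin: white ceramic ramekin, 90 mm across, 45 mm high, bystander beside the stand. Origin: centre of its underside.
- mill: dark wooden pepper mill, 56 mm across, 130 mm high, bystander. Origin: centre of its underside.
- mug: white mug, 80 mm across, 90 mm high, bystander. Origin: centre of its underside.

How it is judged:
On the way, in this order (a step that is already met when the one before it is completed fails the run):
1. the clamp knob is turned clockwise until the dish's tail tab is free (value of joint clamp_knob above 1.15 rad), for 0.2 s.
2. the dish is lifted level off its stand, held by the gripper, the tomato in its middle (z of dish in the frame of stand above 0.07 m and angle between dish's own z axis and vertical below 0.15 rad and contact force between the fingers and dish above 1 N and horizontal distance between tomato_center and dish below 0.03 m), for 0.2 s.
At the end, for the whole second after the job is handed in: Gripper alone holds the dish: underside 70-250 mm up, level within 0.1 rad, still, centre within 45 mm of the stand's, turned a quarter within 0.2 rad, lip end within 70 mm of the bowl's centre. Tomato within 20 mm of the dish's centre, clamp over 1.05 rad, other things within 30 mm (z of dish in the frame of stand between 0.07 and 0.25 m and contact force between the fingers and dish above 1 N and contact force between dish and stand below 0.1 N and contact force between dish and bowl below 0.1 N and contact force between dish and ramekin below 0.1 N and contact force between dish and mill below 0.1 N and contact force between dish and mug below 0.1 N and angle between dish's own z axis and vertical below 0.1 rad and horizontal distance between dish and stand below 0.045 m and angle between the x axis of dish and the x axis of stand, either way round above 1.37 rad and horizontal distance between dish_lip and bowl below 0.07 m and horizontal distance between tomato_center and dish below 0.02 m and distance between tomato_center and dish below 0.045 m and linear speed of dish below 0.02 m/s and angular speed of dish below 0.1 rad/s and value of joint clamp_knob above 1.05 rad and distance of each of bowl, ramekin, mill, mug from where it was at the start of the episode below 0.03 m); the arm keeps its last pose, push and grip.
It fails at once if the tomato rolls more than 35 mm from the middle of the dish (horizontal distance between tomato_center and dish above 0.035 m).
It fails at once if the dish is tipped by more than 0.25 rad (angle between dish's own z axis and vertical above 0.25 rad).
It fails at once if the robot touches the tomato (contact force between any of the fingers, the arm and tomato above 0.3 N).
It fails at once if the bowl, ramekin, mill or mug is shoved more than 30 mm or knocked over (distance of any of bowl, ramekin, mill, mug from where it was at the start of the episode above 0.03 m or angle between any of bowl, ramekin, mill, mug's own z axis and vertical above 0.4 rad).
It also fails if it takes over 51 s, if anything falls off the work surface, if the arm or the gripper's body presses on something with over 40 N, if the wrist force passes 120 N, or if a joint passes its speed limit or range.

## Working session

There is one attempt and no reset: what is moved stays moved. The work goes in short steps, Python scripts to look and compute and a shell command to move; the robot and the scene stay as the last step left them, time stands still between calls to the robot, and variables do not carry over. Pictures are saved under pics/ and viewed, at most 10 in all, crops included, and the job is handed in when it is done.

```bash
mkdir -p pics; cat > h.py <<'E'
import numpy as np, cv2
from station import manip, optics
from scipy.spatial.transform import Rotation as R
def q2R(q): return R.from_quat([q[1],q[2],q[3],q[0]]).as_matrix()
def look(cam):
    s=manip.observe(); c=optics.capture(cam); K=np.array(c["K"])
    if cam=="wrist":
        H=np.array(c["hand_eye"]); T=np.eye(4); T[:3,:3]=q2R(s["eef_rot"]); T[:3,3]=s["tcp_pos"]
        M=T@H; Rw,o=M[:3,:3],M[:3,3]
    else:
        r=cv2.Rodrigues(np.array(c["rvec"],float))[0]; Rw=r.T; o=-r.T@np.array(c["tvec"],float).ravel()
    return c["frame"],K,Rw,o
def at_z(px,K,Rw,o,z):
    d=Rw@np.linalg.inv(K)@[px[0],px[1],1]; return o+d*(z-o[2])/d[2]
def proj(p,K,Rw,o):
    v=K@(Rw.T@(np.array(p)-o)); return v[:2]/v[2]
def save(f,n): cv2.imwrite("pics/"+n,f[:,:,::-1])
Z=dict(stand=0,knob_grip=.102,dish=.03,dish_grip=.142,dish_lip=.066,tomato_center=.064,bowl=0,ramekin=0,mill=0,mug=0)
E
python3 - <<'E'
from h import *
for cam in ("top","scene"):
    f,K,Rw,o=look(cam); save(f,cam+"1.png"); print(cam,o.round(3))
    for n,z in Z.items():
        L=optics.landmark_of(n,cam)
        for l in L[:1]: print(n,round(l["score"],2),np.round(l["at"]),at_z(l["at"],K,Rw,o,z)[:2].round(4))
s=manip.observe();print(s["time"],s["eef_rot"])
E
```

```text
top [ 0.406 -0.006  1.136]
knob_grip 0.58 [318. 168.] [0.6719 0.0058]
dish 0.61 [331. 229.] [ 0.5468 -0.0203]
dish_grip 0.88 [331. 227.] [ 0.5353 -0.0183]
dish_lip 0.61 [340. 282.] [ 0.4221 -0.0364]
tomato_center 0.64 [332. 232.] [ 0.535  -0.0222]
bowl 0.96 [399. 216.] [ 0.5762 -0.1841]
ramekin 0.59 [263. 247.] [0.5106 0.1424]
mill 0.62 [143. 206.] [0.6161 0.4304]
mug 0.86 [513. 207.] [ 0.5926 -0.4544]
scene [0.94  0.386 1.059]
knob_grip 0.77 [268. 286.] [0.6788 0.0073]
dish 0.72 [308. 252.] [ 0.5342 -0.0162]
dish_grip 0.74 [303. 225.] [ 0.5385 -0.0252]
dish_lip 0.7 [334. 209.] [ 0.4232 -0.0375]
tomato_center 0.55 [305. 245.] [ 0.5405 -0.0202]
bowl 0.89 [250. 229.] [ 0.5742 -0.1755]
ramekin 0.79 [369. 294.] [0.5059 0.1487]
mill 0.97 [436. 415.] [0.6152 0.4204]
mug 0.71 [177. 172.] [ 0.5885 -0.4426]
1.1 [-4.43031639e-05  9.82865617e-01  1.84323567e-01 -1.02435379e-05]
```

View pics/top1.png

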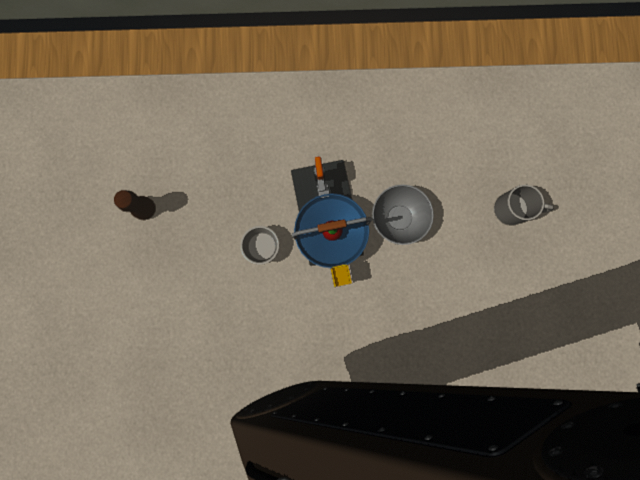

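```bash
python3 -m jog '0.017 -0.011 0 0 0 0;0.032 -0.021 0 0 0 0;0.032 -0.021 0 0 0 0;0.032 -0.021 0 0 0 0;0.032 -0.021 0 0 0 0;0.032 -0.021 0 0 0 0;0.032 -0.021 0 0 0 0;0.032 -0.021 0 0 0 0;0.032 -0.021 0 0 0 0;0.032 -0.021 0 0 0 0' 0.6 40
```

```text
time: 1.93
tcp_pos: [0.4482, -0.3072, 0.2315]
eef_rot: [0.0, 0.983, 0.184, 0.0]
force: [0.4, -0.8, 1.3]
opening: 0.602
grasp_force: 0.0
```

```bash
python3 -m jog '0.035 -0.022 0 0 0 0;0.035 -0.022 0 0 0 0;0.035 -0.022 0 0 0 0;0.035 -0.022 0 0 0 0;0.035 -0.022 0 0 0 0;0.035 -0.022 0 0 0 0;0.035 -0.022 0 0 0 0;0.035 -0.022 0 0 0 0;0.025 -0.018 0 0 0 6;0.013 -0.01 0 0 0 6' && python3 -m jog '0 0 0 0 0 4;0 0 0 0 0 0;0 0 0 0 0 0' && cat > l.py <<'E'
from h import *
import sys
f,K,Rw,o=look("wrist"); save(f,sys.argv[1]); s=manip.observe()
X=q2R(s["eef_rot"])[:,0]; print("tcp",np.round(s["tcp_pos"],4),"toolx deg",np.degrees(np.arctan2(X[1],X[0])).round(1),"j",np.round(s["joint_positions"],2),"t",s["time"])
for n in sys.argv[2:]:
    for l in optics.landmark_of(n,"wrist")[:1]: print(n,round(l["score"],2),np.round(l["at"]),at_z(l["at"],K,Rw,o,Z[n])[:2].round(4))
E
python3 l.py w1.png knob_grip dish_grip dish stand dish_lip tomato_center
```

```text
time: 2.77
tcp_pos: [0.6729, -0.0009, 0.2311]
eef_rot: [-0.0, 0.997, 0.08, 0.0]
force: [-0.4, -1.3, -0.4]
opening: 0.6
grasp_force: 0.0
time: 3.02
tcp_pos: [0.671, -0.0045, 0.2311]
eef_rot: [0.0, 0.999, 0.047, -0.0]
force: [-0.5, 0.4, -0.6]
opening: 0.603
grasp_force: 0.0
tcp [ 0.6709 -0.0048  0.2312] toolx deg 5.4 j [-0.05  0.51  1.54 -0.    1.09  1.42] t 3.0667
knob_grip 0.61 [308. 234.] [0.6711 0.0068]
dish_grip 0.75 [330. 345.] [ 0.5939 -0.0179]
dish 0.94 [329. 328.] [ 0.5393 -0.025 ]
dish_lip 0.78 [333. 439.] [ 0.415  -0.0418]
tomato_center 0.83 [330. 342.] [ 0.5438 -0.0247]
```

View pics/w1.png

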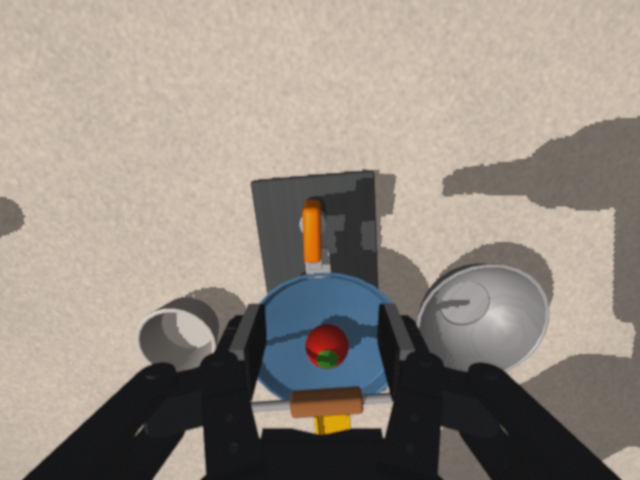

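```bash
python3 - <<'E'
from h import *
f,K,Rw,o=look("wrist")
hsv=cv2.cvtColor(f,cv2.COLOR_RGB2HSV)
m=((hsv[...,0]>8)&(hsv[...,0]<20)&(hsv[...,1]>215)&(hsv[...,2]>190)).astype(np.uint8); m[300:]=0
ys,xs=np.nonzero(m); print(len(xs),xs.min(),xs.max(),ys.min(),ys.max())
P=np.array([at_z((x,y),K,Rw,o,.118)[:2] for x,y in zip(xs,ys)])
r=cv2.minAreaRect(P.astype(np.float32)*1000); print("knob rect mm",r)
u,s,v=np.linalg.svd(P-P.mean(0),full_matrices=False); print(P.mean(0),np.degrees(np.arctan2(v[0,1],v[0,0])))
print("dgrip", at_z((327,396),K,Rw,o,.151), "o",o)
for a in((252,182),(374,171)): print(at_z(a,K,Rw,o,.012)[:2])
E
```

```text
657 302 316 209 261
knob rect mm ((674.4010620117188, 4.898284912109375), (42.04202651977539, 10.185949325561523), 6.270803928375244)
[0.67440288 0.0048022 ] -173.57457505742784
dgrip [ 0.55259965 -0.02005094  0.151     ] o [0.75448043 0.00300865 0.3733296 ]
[0.6937497  0.06959138]
[ 0.71643237 -0.05472305]
```

```bash
python3 -m jog '0.0045 -0.0095 0.01 0 0 0;0 0 0.022 0 0 -1;0 0 0.022 0 0 0;0 0 0.022 0 0 0;0 0 0.022 0 0 0;0 0 0.022 0 0 0;0 0 0.016 0 0 0;0 0 0.008 0 0 0;0 0 0.002 0 0 0;0 0 0 0 0 0' && python3 -m jog '0 0 0 0 0 0;0 0 0 0 0 0;0 0 0 0 0 0;0 0 0 0 0 0;0 0 0 0 0 0;0 0 0 0 0 0;0 0 0 0 0 0' 0 40
```

```text
time: 4.25
tcp_pos: [0.6748, 0.0057, 0.0848]
eef_rot: [-0.0, 0.999, 0.055, -0.0]
force: [-0.3, 0.6, -0.1]
opening: 0.599
grasp_force: 0.0
time: 4.83
tcp_pos: [0.6758, 0.0041, 0.0867]
eef_rot: [0.001, 0.999, 0.054, 0.001]
force: [-0.9, -10.2, 5.1]
opening: 0.157
grasp_force: 41.1
```

```bash
python3 -m jog '0 0.0015 0 0 0 0;0 0 0 0 0 4;0 0 0 0 0 7;0 0 0 0 0 7;0 0 0 0 0 7;0 0 0 0 0 7;0 0 0 0 0 7;0 0 0 0 0 7' && python3 -m jog '0 0 0 0 0 7;0 0 0 0 0 7;0 0 0 0 0 7;0 0 0 0 0 6;0 0 0 0 0 3;0 0 0 0 0 0;0 0 0 0 0 0;0 0 0 0 0 0'; python3 l.py w2.png
```

```text
time: 5.5
tcp_pos: [0.6755, 0.0027, 0.0866]
eef_rot: [0.0, 0.939, -0.343, 0.001]
force: [-4.5, -11.9, 8.8]
opening: 0.162
grasp_force: 41.7
time: 6.17
tcp_pos: [0.6747, 0.0021, 0.0866]
eef_rot: [0.001, 0.82, -0.572, 0.001]
force: [-6.8, -14.5, 10.2]
opening: 0.156
grasp_force: 42.2
tcp [0.6748 0.0021 0.0866] toolx deg -69.8 j [-0.04  0.67  1.65 -0.    0.82  2.75] t 6.2167
```

```bash
python3 -m jog '0 0 0 0 0 0;0 0 0 0 0 0;0 0 0 0 0 0;0 0 0 0 0 0;0 0 -0.004 0 0 0;0 0 -0.012 0 0 0;0 0 -0.025 0 0 0;0 0 -0.035 0 0 0;0 0 -0.035 0 0 0;0 0 -0.035 0 0 0' 0.5 && python3 -m jog '0 0 -0.03 0 0 -7;0 0 -0.015 0 0 -7;0 0 0 0 0 -7;0 0 0 0 0 -7;0 0 0 0 0 -7;0 0 0 0 0 -7;0 0 0 0 0 -7;0 0 0 0 0 -7;0 0 0 0 0 -7;0 0 0 0 0 -7'; python3 -m jog '0 0 0 0 0 -7;0 0 0 0 0 -7;0 0 0 0 0 0;0 0 0 0 0 0'; python3 l.py w3.png knob_grip dish_grip dish tomato_center
```

```text
time: 7.05
tcp_pos: [0.6748, 0.004, 0.2339]
eef_rot: [-0.0, 0.82, -0.572, 0.0]
force: [1.7, -0.7, -0.3]
opening: 0.499
grasp_force: 0.0
time: 7.88
tcp_pos: [0.675, 0.004, 0.2776]
eef_rot: [0.0, 1.0, 0.005, 0.0]
force: [0.2, 0.4, -0.5]
opening: 0.5
grasp_force: 0.0
time: 8.22
tcp_pos: [0.675, 0.004, 0.2772]
eef_rot: [0.0, 0.993, 0.122, 0.0]
force: [-0.1, -0.7, -1.0]
opening: 0.502
grasp_force: 0.0
tcp [0.675 0.004 0.277] toolx deg 14.0 j [-0.04  0.48  1.48  0.    1.18  1.29] t 8.2667
knob_grip 0.79 [318. 220.] [0.6745 0.0076]
dish_grip 0.8 [313. 370.] [ 0.5396 -0.0214]
dish 0.95 [315. 314.] [ 0.5358 -0.0222]
tomato_center 0.61 [318. 324.] [ 0.5424 -0.0247]
```

View pics/w3.png

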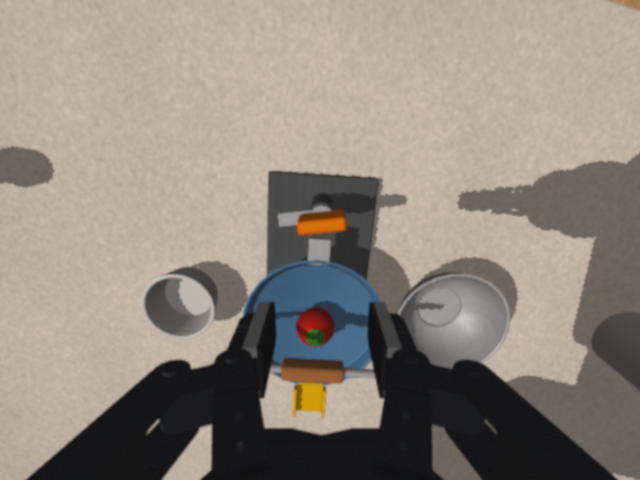

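```bash
python3 -m jog '-0.0174 -0.001 0 0 0 0;-0.03 -0.002 0 0 0 0;-0.035 -0.002 0 0 0 0;-0.035 -0.002 0 0 0 0;-0.02 -0.002 0 0 0 0;0 0 0 0 0 -7;0 0 0 0 0 -7;0 0 0 0 0 -7;0 0 0 0 0 -7;0 0 0 0 0 -7' && python3 -m jog '0 0 0 0 0 -7;0 0 0 0 0 -7;0 0 0 0 0 -7;0 0 0 0 0 -7;0 0 0 0 0 -7;0 0 0 0 0 -7;0 0 0 0 0 -7;0 0 0 0 0 -2;0 0 0 0 0 0;0 0 0 0 0 0'; python3 l.py w4.png dish_grip knob_grip dish tomato_center
```

```text
time: 9.3
tcp_pos: [0.5396, -0.0212, 0.2765]
eef_rot: [0.0, 0.908, 0.419, 0.0]
force: [0.4, 0.4, 0.5]
opening: 0.5
grasp_force: 0.0
time: 10.13
tcp_pos: [0.5396, -0.0212, 0.2764]
eef_rot: [0.0, 0.642, 0.767, 0.0]
force: [-0.5, 0.7, 0.3]
opening: 0.501
grasp_force: 0.0
tcp [ 0.5396 -0.0212  0.2764] toolx deg 100.1 j [-0.1   0.28  1.79  0.    1.07 -0.27] t 10.1833
dish_grip 0.64 [323. 229.] [ 0.54   -0.0165]
knob_grip 0.86 [464. 221.] [0.6706 0.0026]
dish 0.68 [322. 205.] [ 0.5395 -0.0206]
tomato_center 0.65 [324. 209.] [ 0.5415 -0.0178]
```

View pics/w4.png

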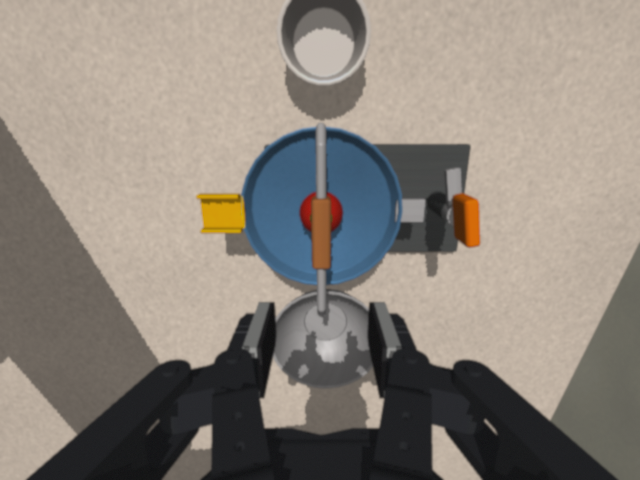

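```bash
python3 -m jog '0.002 0 0.01 0 0 0;0 0 0.022 0 0 0;0 0 0.025 0 0 0;0 0 0.025 0 0 0;0 0 0.025 0 0 0;0 0 0.022 0 0 0;0 0 0.014 0 0 0;0 0 0.007 0 0 0;0 0 0.003 0 0 0;0 0 0 0 0 0' && python3 -m jog '0 0 0 0 0 0;0 0 0 0 0 0;0 0 0 0 0 0;0 0 0 0 0 0;0 0 0 0 0 0;0 0 0 0 0 0;0 0 0 0 0 0;0 0 0 0 0 0' 0 60
```

```text
time: 11.22
tcp_pos: [0.5391, -0.0191, 0.1229]
eef_rot: [-0.0, 0.641, 0.767, -0.0]
force: [-0.5, 0.0, 0.7]
opening: 0.498
grasp_force: 0.0
time: 11.88
tcp_pos: [0.5394, -0.0193, 0.1242]
eef_rot: [0.0, 0.641, 0.767, 0.0]
force: [-3.8, -0.1, 7.1]
opening: 0.176
grasp_force: 59.1
```

```bash
python3 -m jog '0 0 -0.001 0 0 0;0 0 -0.002 0 0 0;0 0 -0.002 0 0 0;0 0 -0.002 0 0 0;0 0 -0.002 0 0 0;0 0 -0.003 0 0 0;0 0 -0.003 0 0 0;0 0 -0.002 0 0 0;0 0 -0.001 0 0 0;0 0 0 0 0 0'; python3 l.py w5.png dish_grip tomato_center dish; python3 -c "
from h import *;s=manip.observe();print(s['ft_torque'],s['grasp_force'])"
```

```text
time: 12.72
tcp_pos: [0.5394, -0.0192, 0.1416]
eef_rot: [0.0, 0.641, 0.767, 0.0]
force: [0.1, -0.2, -5.3]
opening: 0.176
grasp_force: 58.5
tcp [ 0.5393 -0.0192  0.1414] toolx deg 100.2 j [-0.09  0.44  1.94 -0.    0.76 -0.27] t 12.7667
dish_grip 0.58 [323. 342.] [ 0.5421 -0.0318]
tomato_center 0.96 [322. 267.] [ 0.5404 -0.0256]
dish 0.96 [324. 252.] [ 0.5421 -0.0271]
[0.0208041  0.00894605 0.00565937] 58.54553818702698
```

View pics/w5.png

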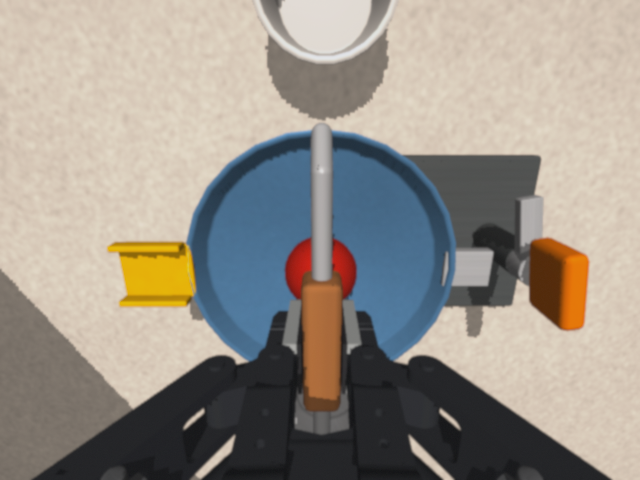

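```bash
python3 -m jog '0 0 -0.001 0 0 0;0 0 -0.003 0 0 0;0 0 -0.004 0 0 0;0 0 -0.005 0 0 0;0 0 -0.005 0 0 0;0 0 -0.005 0 0 0;0 0 -0.005 0 0 0;0 0 -0.005 0 0 0;0 0 -0.005 0 0 0;0 0 -0.005 0 0 0' && python3 -m jog '0 0 -0.005 0 0 0;0 0 -0.005 0 0 0;0 0 -0.005 0 0 0;0 0 -0.005 0 0 0;0 0 -0.005 0 0 0;0 0 -0.005 0 0 0;0 0 -0.004 0 0 0;0 0 -0.003 0 0 0;0 0 -0.002 0 0 0;0 0 -0.001 0 0 0' && python3 -m jog '0 0 0 0 0 0;0 0 0 0 0 0;0 0 0 0 0 0;0 0 0 0 0 0;0 0 0 0 0 -0.5;0 0 0 0 0 -1;0 0 0 0 0 -1.5;0 0 0 0 0 -2;0 0 0 0 0 -2;0 0 0 0 0 -2';python3 l.py w6.png tomato_center dish
```

```text
time: 13.75
tcp_pos: [0.5393, -0.0192, 0.1849]
eef_rot: [0.0, 0.641, 0.767, 0.0]
force: [-0.7, 0.1, -4.7]
opening: 0.176
grasp_force: 58.6
time: 14.58
tcp_pos: [0.5393, -0.0192, 0.2246]
eef_rot: [0.0, 0.641, 0.767, 0.0]
force: [0.3, 0.7, -4.6]
opening: 0.175
grasp_force: 58.6
time: 15.42
tcp_pos: [0.5392, -0.0192, 0.2242]
eef_rot: [-0.0, 0.578, 0.816, -0.0]
force: [-0.2, 0.6, -5.4]
opening: 0.173
grasp_force: 58.6
tcp [ 0.5392 -0.0192  0.2243] toolx deg 109.6 j [-0.09  0.33  1.86  0.    0.95 -0.43] t 15.4667
tomato_center 0.97 [324. 269.] [ 0.5553 -0.0586]
dish 0.6 [322. 250.] [ 0.5508 -0.0532]
```

```bash
python3 -m jog '0 0 0 0 0 -2.5;0 0 0 0 0 -3;0 0 0 0 0 -3;0 0 0 0 0 -3;0 0 0 0 0 -3;0 0 0 0 0 -3;0 0 0 0 0 -3;0 0 0 0 0 -3;0 0 0 0 0 -3;0 0 0 0 0 -3' && python3 -m jog '0 0 0 0 0 -3;0 0 0 0 0 -3;0 0 0 0 0 -3;0 0 0 0 0 -3;0 0 0 0 0 -3;0 0 0 0 0 -3;0 0 0 0 0 -3;0 0 0 0 0 -3;0 0 0 0 0 -3;0 0 0 0 0 -3' && python3 -m jog '0 0 0 0 0 -3;0 0 0 0 0 -3;0 0 0 0 0 -3;0 0 0 0 0 -3;0 0 0 0 0 -3;0 0 0 0 0 -3;0 0 0 0 0 -2.5;0 0 0 0 0 -2;0 0 0 0 0 -1;0 0 0 0 0 -0.5' && python3 -m jog '0 0 0 0 0 0;0 0 0 0 0 0;0 0 0 0 0 0;0 0 0 0 0 0;0 0 0 0 0 0;0 0 0 0 0 0;0 0 0 0 0 0;0 0 0 0 0 0;0 0 0 0 0 0;0 0 0 0 0 0';python3 l.py w7.png; python3 - <<'E'
from h import *
Z.update(dish=.13,dish_lip=.166,tomato_center=.164,dish_grip=.242)
for cam in("top","scene"):
    f,K,Rw,o=look(cam); save(f,cam+"2.png")
    for n in("dish","dish_lip","tomato_center","bowl","ramekin"):
        for l in optics.landmark_of(n,cam)[:1]: print(cam,n,round(l["score"],2),at_z(l["at"],K,Rw,o,Z[n])[:2].round(4))
E
```

```text
time: 16.4
tcp_pos: [0.5393, -0.0192, 0.2243]
eef_rot: [-0.0, 0.352, 0.936, -0.0]
force: [-0.8, 0.2, -5.7]
opening: 0.174
grasp_force: 58.6
time: 17.23
tcp_pos: [0.5392, -0.0192, 0.2242]
eef_rot: [-0.0, 0.097, 0.995, 0.0]
force: [0.1, 0.0, -5.5]
opening: 0.175
grasp_force: 58.6
time: 18.07
tcp_pos: [0.5393, -0.0192, 0.2243]
eef_rot: [-0.0, -0.111, 0.994, 0.0]
force: [-0.4, -0.2, -5.3]
opening: 0.173
grasp_force: 58.6
time: 18.9
tcp_pos: [0.5393, -0.0192, 0.2243]
eef_rot: [-0.0, -0.111, 0.994, 0.0]
force: [-0.1, -0.6, -5.0]
opening: 0.179
grasp_force: 58.6
tcp [ 0.5393 -0.0192  0.2243] toolx deg -167.3 j [-0.09  0.33  1.86 -0.    0.95 -1.89] t 18.95
top dish 0.92 [ 0.542  -0.0171]
top bowl 0.92 [ 0.578 -0.189]
scene dish 0.7 [ 0.5376 -0.0156]
scene dish_lip 0.97 [ 0.5678 -0.1402]
scene tomato_center 0.81 [ 0.5467 -0.017 ]
scene bowl 0.76 [ 0.5724 -0.1811]
scene ramekin 0.77 [0.5091 0.1482]
```

View pics/w7.png

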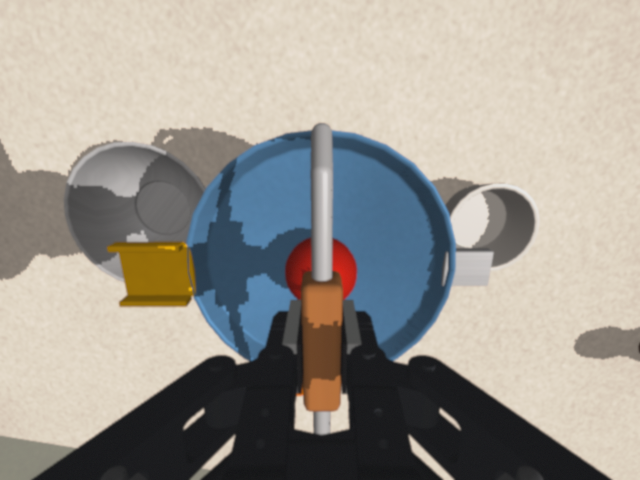

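View pics/scene2.png

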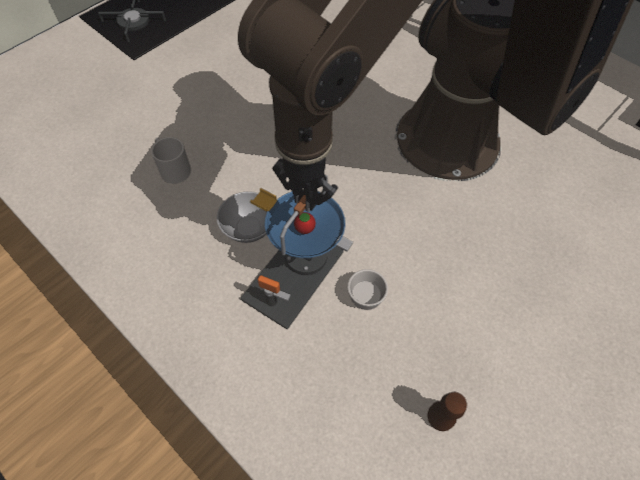

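The wrist view shows the tomato at (321,268), unchanged in the dish, and the dish level. The scene view shows the lip at (264,200) over the bowl at (245,215), with the knob still open.

```bash
python3 -c "
from station import manip
print(manip.job_done())"
```

```text
the job is handed in; nothing more can be done
None
```

I've handed in the job, with no verdict returned: the clamp is open (about 1.4 rad by the tool's turn), and the gripper holds the dish level about 10 cm above its stand. It is turned about 92° with the lip end roughly 45 mm from the bowl's centre (limit 70 mm), the tomato is still in the middle, and the other crockery looks unmoved.

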